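# Lock the green release plate on the dispatch board's T-stud

### The arm

A 7-joint arm with a two-finger parallel gripper is mounted at the origin on a cart in front of the work surface, level with it; the furniture and walls round the work are solid. World frame = base frame: x ahead of the robot, y to its left, z up, the work surface at z = 0. Lengths are in m, angles in rad, forces in N, time in s.
With the tool pointing down it reaches from about 0.4 to 0.85 m from the base axis. Payload 10.4 kg.
Tool frame: the origin (TCP) lies on the front face of the gripper's body, between the roots of the fingers; the fingertips stand 70 mm ahead of it and the grasp point (between the pads) lies 51 mm ahead of it (grasp_offset is the distance from the TCP to the grasp point, in m); z points along the fingers, y is the direction in which the jaws open and shut (so a half turn about z gives the same grasp; the last joint's range is limited). The gripper opens to 87 mm and grips with 3 to 60 N. Pads are 19 mm wide; open, the fingers measure 117 mm over their backs; the gripper's body (75 mm by 190 mm) begins 51 mm behind the grasp point.
Start: joints at [1.178, 0.332, -0.065, 1.46, 0.022, 1.35, -0.088], TCP at [0.226, -0.583, 0.292] pointing down, gripper open.
Joint ranges: [-2.6, 2.6], [-0.5, 2.12], [-1.47, 1.34], [0.16, 2.42], [-1.27, 4.41], [0.06, 2.06], [-2.6, 2.6]. Speed limits (rad/s): [2.22, 2.22, 2.79, 2.79, 3.14, 3.14, 3.14].

### API

Orientations are given as a unit quaternion [x, y, z, w].
In Python, from bench import * gives the robot as it stands. The module is installed in compiled form; this text tells all that it offers.
- The arm moves only by the tool arm_command, never from a script. Its argument "commands" is a list of rows, each a list of 3 entries, a list of its own where there are three numbers: the opening in per cent of the stroke, from 0 (shut) to 100 (fully open), then the shift along the tool's x, y, z in m, then the turn, a rotation vector about the tool's x, y, z in rad. A call has exactly 10 rows; each row is the pose to reach, as a shift and turn from the pose commanded when the call began, along the tool's axes at that moment; what a row does not reach only later rows make up. A row lasts 1/12 s, in which the tool goes at most 41.7 mm and 7.16 degrees, less where a joint would pass 70% of its speed; a pose out of reach is approached as far as the arm can. A call with a gripper value outside its range is refused whole. The fingers move at their own pace and stop on an object; "squeeze" is the grip in N (left out, the last holds). Time passes only in rows, so rows that repeat a pose let the fingers close, or fill a call up. It gives the time, the measured TCP pose, the force and the opening at its end, in the units of the state.
- read_state(): the state, without advancing time (a new reading comes with each control period).
- camera(name): name is "side" or "top" or "wrist"; returns a dict with "pixels" (480x640x3 uint8, red, green, blue), "fx", "fy", "cx", "cy" (pixels), "dist_coeffs" ([k1, k2, p1, p2, k3] as OpenCV has them; the pictures are not rectified), "rvec" (rotation vector, rad) and "tvec" (3), from world to camera coordinates, as OpenCV has them; the wrist camera has in their place "mount" (4x4, takes a point from camera to tool coordinates, whose origin is the TCP and whose axes are the flange's). Camera axes: x right, y down, z forward; pixel columns grow to the right and rows downward; lengths in m; the calibration is good to about 2 mm. A picture is of the moment at which its call begins: read the wrist's pose just before it. There is no depth.
- close_job(): hands the job in, once; it reports no verdict.
The state is a dict: "time": time; "joint_positions": joint angles; "joint_vel": joint speeds; "joint_torque": joint torques, N m; "ee_pos": TCP position; "eef_rot": TCP orientation; "ft_force": force on the tool from outside, world axes, zero at the start; "torque": the same for the moment, N m; "width": finger opening in m.
Only numpy, scipy, OpenCV 4.12 (cv2) and the standard library are available. Lean on these libraries where they do the work, as an engineer would, in place of code of your own. Each camera call takes 0.05 s, during which the arm holds its last target.

### The job

The rack of green-capped tubes on the dispatch board is ready for the courier: lock the green plate onto the board's T-headed stud. Lift it by its black grip, tilt it so that one end of its oblong eye goes under the stud's wide head, then level it so that the whole eye lies round the stud beneath the head, flat on the board where it cannot lift off, and let go. Leave the purple plate where it lies.

Things in the scene. Friction and masses are not known exactly. Their poses are not given: they have to be found in the camera images.
- green_plate: Loose flat green plate, 127x54x5 mm, 0.14 kg. Origin: centre of its oblong eye, on the underside; z up, x along the plate from eye to grip, at the start pointing away from the robot within 15 deg. The eye goes through, 54 mm (x) by 34 mm (y), corners cut 6 mm; free-end bar x -27 to -39 mm, side bars 10 mm wide, solid from +27 to +88 mm.
- green_plate_grip (a point): Point in the green plate's upright black grip, 28 mm above the underside and 72 mm along +x from the eye's centre; axes as the plate's. Grip: block 26 mm (x) by 14 mm (y), from the plate's top (5 mm) up to 47 mm; pinch across the 14 mm. Its foot, 34 x 22 mm, is 2.7 mm high.
- stud (a point): Fixed T-stud on the slate-blue board (10 mm thick): point on its axis at the head's underside, 38 mm over the desk. x along the head, away from the robot within 15 deg; z up. Head 64 (x) by 14 (y) by 6 mm; stem 10 mm thick, central. The head is longer than the eye, so only a plate tilted 25-30 deg passes, one end first. Board free but for a rack, 137 mm high, 107 mm off at -y.
- purple_plate: Purple plate of the same shape, loose on the desk beside the green one, left or right of it; not to be moved. Origin at its eye's centre, on the underside.
Mind the look-alikes: they are no part of the job. There is more than one size of the green_plate; the one meant has the size given above.

How it is judged:
At the end, for the whole second after the job is handed in: Green plate at rest on the board, level within 10 degrees, underside at most 8 mm above the board, stud's stem inside its eye under the head (eye centre within 25 mm along, 16 mm across the head); purple plate within 20 mm of its start (x of green_plate in the frame of stud between -0.025 and 0.025 m and y of green_plate in the frame of stud between -0.016 and 0.016 m and z of green_plate in the frame of stud between -0.034 and -0.02 m and angle between green_plate's own z axis and vertical below 0.175 rad and linear speed of green_plate below 0.02 m/s and distance of purple_plate from where it was at the start of the episode below 0.02 m); the robot touches nothing.
It fails at once if the purple plate is shifted by more than 20 mm (distance of purple_plate from where it was at the start of the episode above 0.02 m).
It also fails if it takes over 40 s, if anything falls off the work surface, if the arm or the gripper's body presses on something with over 40 N, if the wrist force passes 120 N, or if a joint passes its speed limit or range.

## Working session

There is one attempt and no reset: what is moved stays moved. The work goes in short steps, Python scripts to look and compute and a tool call to move; the robot and the scene stay as the last step left them, time stands still between calls to the robot, and variables do not carry over. Pictures are saved under pics/ and viewed, and the job is handed in when it is done.

Besides the shell and the picture viewer there is one more tool, called after "Emit:" by a JSON object that holds its "method" and its "body". arm_command: Moves the arm, as the interface text tells. Its arguments: {"type":"object","properties":{"commands":{"type":"array","items":{"type":"array"}},"squeeze":{"type":"number"}},"required":["commands"]}

```bash
mkdir -p pics; ls; python3 - <<'E'
from bench import *
import cv2,pickle
s=read_state();print({k:(v if not hasattr(v,'tolist') else [round(x,4) for x in v.tolist()]) for k,v in s.items()})
for n in ["side","top","wrist"]:
    c=camera(n);cv2.imwrite(f"pics/{n}0.png",c["pixels"][:,:,::-1]);pickle.dump(c,open(f"pics/{n}0.pkl","wb"))
    print(n,{k:v for k,v in c.items() if k!="pixels"})
E
```

```text
pics
{'time': 0.0, 'joint_positions': [1.1784, 0.3329, -0.0647, 1.461, 0.0216, 1.3499, -0.0885], 'joint_vel': [0.0017, 0.0004, -0.0017, -0.0006, -0.0016, -0.0001, 0.0023], 'joint_torque': [-0.0014, -62.3232, 0.0239, -38.9882, -0.0612, 0.0398, 0.0002], 'ee_pos': [0.2258, -0.5825, 0.2914], 'eef_rot': [0.983, 0.1838, -0.0002, -0.0007], 'ft_force': [0.0236, -0.1389, -0.086], 'torque': [-0.0084, 0.0081, -0.0246], 'width': 0.08710222991358298}
side {'fx': 561.524592573597, 'fy': 561.524592573597, 'cx': 312.6901452846336, 'cy': 244.95318844586117, 'dist_coeffs': array([-0.17665369,  0.        ,  0.        ,  0.        ,  0.        ]), 'rvec': array([ 1.96328789,  0.77565667, -0.48974144]), 'tvec': array([-0.2236087 , -0.13107045,  1.25001935])}
top {'fx': 475.57526058579384, 'fy': 475.57526058579384, 'cx': 315.632683194295, 'cy': 242.3540082251837, 'dist_coeffs': array([-0.04014415,  0.        ,  0.        ,  0.        ,  0.        ]), 'rvec': array([ 2.16579141, -2.11183741,  0.15326862]), 'tvec': array([-0.12926509,  0.46306542,  0.86033613])}
wrist {'fx': 359.73483925946573, 'fy': 359.73483925946573, 'cx': 322.1161521027734, 'cy': 238.6374316092824, 'dist_coeffs': array([0.0174143, 0.       , 0.       , 0.       , 0.       ]), 'mount': array([[-4.74274897e-04, -9.68229027e-01, -2.50064644e-01,
         6.76785566e-02],
       [ 9.99999887e-01, -4.67923997e-04, -8.48470498e-05,
         2.15431701e-05],
       [-3.48598713e-05, -2.50064656e-01,  9.68229140e-01,
        -9.25603340e-02],
       [ 0.00000000e+00,  0.00000000e+00,  0.00000000e+00,
         1.00000000e+00]])}
```

View pics/side0.png

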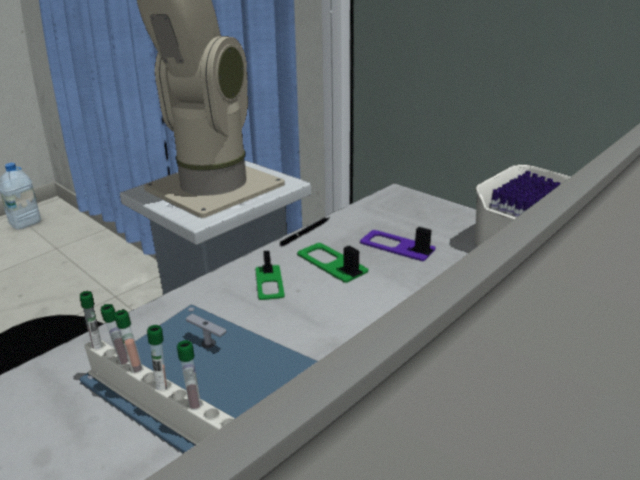

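View pics/top0.png

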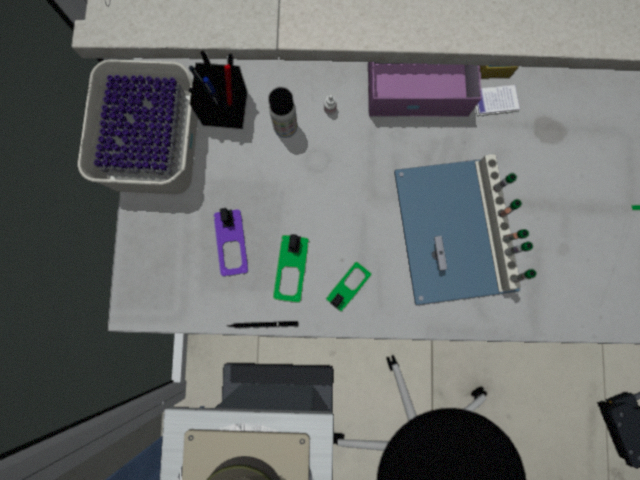

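View pics/wrist0.png

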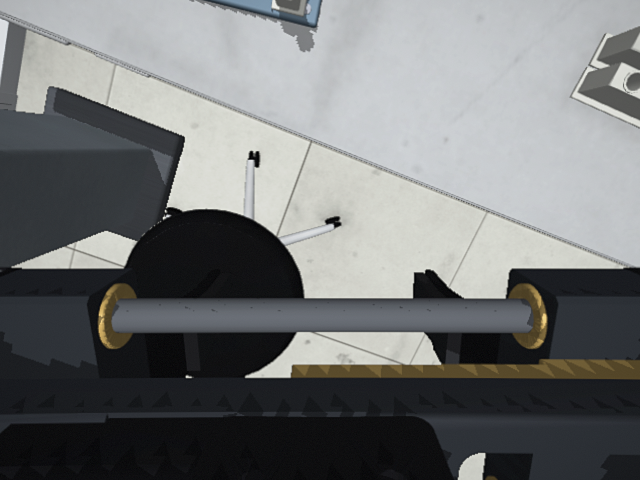

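The top view shows purple plate (~232,245), larger green plate (~291,268), smaller green plate (~349,287), and the stud (~440,252) on the blue board with the rack to its right. The side view agrees. Next I'll enlarge the crops.

```bash
cat > h.py <<'E'
import numpy as np,cv2,pickle
from scipy.optimize import least_squares
from scipy.spatial.transform import Rotation as R
def load(n): return pickle.load(open(f"pics/{n}.pkl","rb"))
def K(c): return np.array([[c["fx"],0,c["cx"]],[0,c["fy"],c["cy"]],[0,0,1]])
def ext(c,pose=None):
    if "rvec" in c: return c["rvec"],c["tvec"]
    T=np.eye(4);T[:3,:3]=R.from_quat(pose[1]).as_matrix();T[:3,3]=pose[0]
    W=np.linalg.inv(T@c["mount"]); return cv2.Rodrigues(W[:3,:3])[0].ravel(),W[:3,3]
def proj(c,P,pose=None):
    r,t=ext(c,pose); return cv2.projectPoints(np.atleast_2d(P).astype(float),r,t,K(c),c["dist_coeffs"])[0][:,0]
def ray(c,uv,pose=None):
    r,t=ext(c,pose); M=cv2.Rodrigues(r)[0]
    p=cv2.undistortPoints(np.array([[uv]],float),K(c),c["dist_coeffs"])[0,0]
    d=M.T@np.array([p[0],p[1],1]); return -M.T@t,d/np.linalg.norm(d)
def onz(c,uv,z,pose=None):
    o,d=ray(c,uv,pose); return o+d*(z-o[2])/d[2]
def tri(rs):
    A=sum(np.eye(3)-np.outer(d,d) for o,d in rs); b=sum((np.eye(3)-np.outer(d,d))@o for o,d in rs)
    p=np.linalg.solve(A,b); return p,[np.linalg.norm((np.eye(3)-np.outer(d,d))@(p-o)) for o,d in rs]
def crop(n,x0,y0,w,h,s,out):
    im=load(n)["pixels"][y0:y0+h,x0:x0+w,::-1]
    im=cv2.resize(im,None,fx=s,fy=s,interpolation=cv2.INTER_CUBIC)
    for i in range(0,w,10): cv2.putText(im,str(x0+i),(i*s,8),0,.3,(0,0,255),1);cv2.line(im,(i*s,10),(i*s,16),(0,0,255),1)
    for i in range(0,h,10): cv2.putText(im,str(y0+i),(0,i*s+4),0,.3,(0,0,255),1);cv2.line(im,(20,i*s),(26,i*s),(0,0,255),1)
    cv2.imwrite(f"pics/{out}.png",im)
E
python3 - <<'E'
from h import *
crop("top0",265,225,80,80,7,"ct1")
crop("top0",395,225,100,60,8,"ct2")
crop("side0",290,230,90,60,8,"cs1")
crop("side0",170,295,80,70,8,"cs2")
c=load("top0")
for uv in [(291,268),(292,243),(440,252),(232,245),(349,287)]: print(uv,onz(c,uv,0.005).round(3))
E
```

```text
(291, 268) [ 0.419 -0.071  0.005]
(292, 243) [ 0.468 -0.071  0.005]
(440, 252) [ 0.458 -0.359  0.005]
(232, 245) [0.461 0.046 0.005]
(349, 287) [ 0.386 -0.183  0.005]
```

View pics/ct1.png

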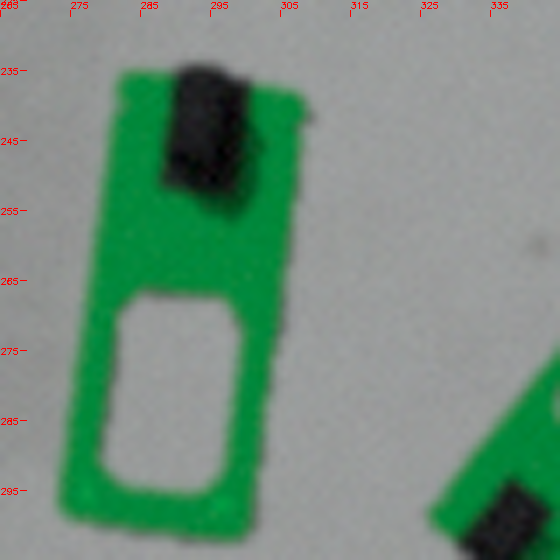

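View pics/ct2.png

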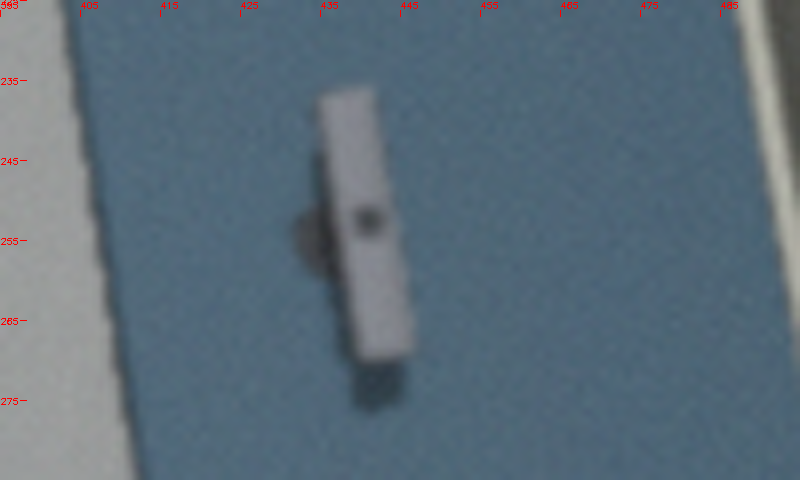

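View pics/cs1.png

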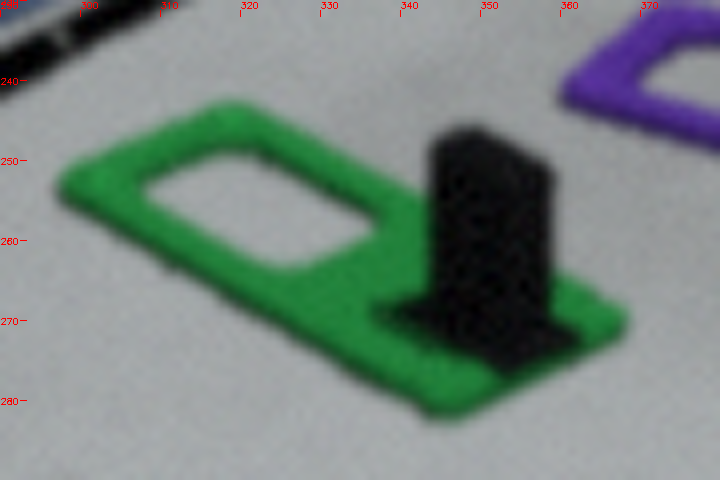

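View pics/cs2.png

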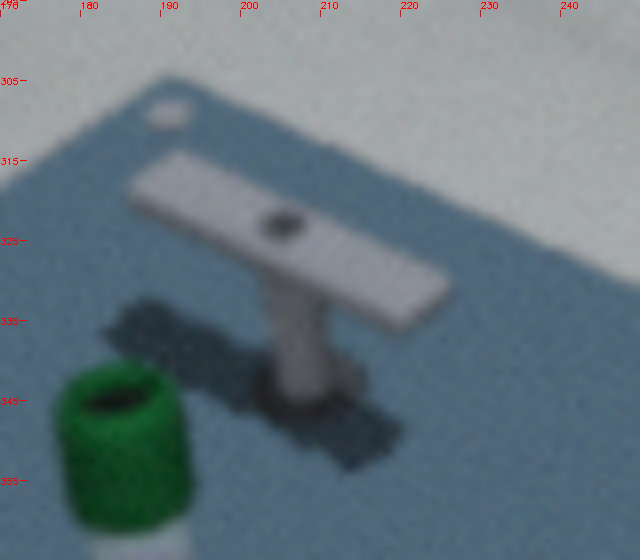

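```bash
python3 - <<'E'
from h import *
t=load("top0");s=load("side0")
cv=lambda p,x0,y0,k:((p[0]+.5)/k-.5+x0,(p[1]+.5)/k-.5+y0)
# plate corners: near+y, near-y, far+y, far-y
T=[cv(p,265,225,7) for p in [(60,515),(254,541),(119,70),(305,93)]]
S=[cv(p,290,230,8) for p in [(228,98),(58,182),(630,315),(447,410)]]
for n,a,b in zip(["n+","n-","f+","f-"],T,S): print(n,*[q.round(4) if hasattr(q,'round') else np.round(q,4) for q in tri([ray(t,a),ray(s,b)])])
P=np.array([[-39,27,5],[-39,-27,5],[88,27,5],[88,-27,5.]])/1000
def W(p,L): 
    return R.from_euler("z",p[3]).apply(L)+p[:3]
f=lambda p:np.r_[(proj(t,W(p,P))-T).ravel(),(proj(s,W(p,P))-S).ravel()]
r=least_squares(f,[.41,-.07,0,0]);print("plate",r.x.round(4),r.fun.round(1))
# check lengths: length & width from top
Z=[onz(t,a,.005) for a in T];print(np.linalg.norm(Z[0]-Z[2]),np.linalg.norm(Z[0]-Z[1]))
# stud head top corners far+y(left top), far-y, near+y, near-y
T2=[cv(p,395,225,8) for p in [(318,95),(374,87),(357,361),(415,353)]]
# side: near robot = upper-left end?
S2=[cv(p,170,295,8) for p in [(452,282),(402,325),(178,150),(128,192)]]
for a,b in zip(T2,S2): print(*[np.round(q,4) for q in tri([ray(t,a),ray(s,b)])])
H=np.array([[32,7,6],[32,-7,6],[-32,7,6],[-32,-7,6.]])/1000
g=lambda p:np.r_[(proj(t,W(p,H))-T2).ravel(),(proj(s,W(p,H))-S2).ravel()]
r2=least_squares(g,[.46,-.36,0.038,0]);print("stud",r2.x.round(4),r2.fun.round(1))
print("grip top center proj", proj(t,W(r.x,np.array([[.072,0,.047]]))),proj(s,W(r.x,np.array([[.072,0,.047]]))), W(r.x,np.array([[.072,0,.028]])))
# board edge/rack height? 
print("campos",ray(t,(320,240))[0],ray(s,(320,240))[0])
E
```

```text
n+ [ 0.3609 -0.0385  0.0042] [0.0001 0.0001]
n- [ 0.3565 -0.0904  0.0028] [0.0021 0.0021]
f+ [ 0.485  -0.05    0.0029] [0.0003 0.0003]
f- [ 0.48   -0.1019  0.0024] [0.0006 0.0006]
plate [ 0.3962 -0.0677 -0.0021 -0.0964] [-0.8  0.4 -0.6  0.2 -0.4 -0.8  0.4 -0.8  0.1  0.2 -2.1 -0.2  0.8  0.1
 -0.3  0.3]
0.12423693182614581 0.05355221383438007
[ 0.4822 -0.3395  0.0407] [0.0004 0.0004]
[ 0.4847 -0.3523  0.0405] [0.0008 0.0008]
[ 0.4195 -0.3483  0.0409] [0.0003 0.0003]
[ 0.4221 -0.3614  0.0404] [0.0003 0.0003]
stud [ 0.4522 -0.3503  0.0346  0.145 ] [-0.5 -0.4 -0.2 -0.3 -0.1  0.1  0.1  0.2  0.5 -0.  -0.7  0.1  0.5  0.1
 -0.8 -0.1]
grip top center proj [[292.58321083 240.09003841]] [[350.67712443 248.69754855]] [[ 0.46782359 -0.07462469  0.0259213 ]]
campos [ 0.33141113 -0.12658233  0.91948947] [ 0.97278744 -0.67153013  0.48214167]
```

```bash
cat >> h.py <<'E'
def down(yaw,tilt=0):
    # tool x along heading yaw, z down; tilt>0 raises plate +x end
    M=R.from_euler("z",yaw)*R.from_euler("y",-tilt)*R.from_matrix(np.diag([1.,-1,-1])); return M
def rel(p0,q0,p1,R1):
    R0=R.from_quat(q0); return R0.inv().apply(np.array(p1)-p0).round(4),(R0.inv()*R1).as_rotvec().round(4)
E
python3 - <<'E'
from h import *
from bench import *
s=read_state()
print(rel(s["ee_pos"],s["eef_rot"],[.39,-.33,.28],down(.145)))
t=load("top0")
for uv in [(487,160),(498,160),(507,292),(519,290)]: print(uv,onz(t,uv,.05).round(3))
S=np.array([.4522,-.3503,0]);
for uv in [(487,160),(507,292)]:
  print(R.from_euler("z",-.145).apply(onz(t,uv,.05)-S).round(3))
E
```

```text
(array([ 0.2444, -0.1761,  0.0118]), array([-1.100e-03,  2.000e-04,  2.248e-01]))
(487, 160) [ 0.631 -0.44   0.05 ]
(498, 160) [ 0.631 -0.462  0.05 ]
(507, 292) [ 0.381 -0.47   0.05 ]
(519, 290) [ 0.385 -0.492  0.05 ]
[ 0.164 -0.115  0.05 ]
[-0.088 -0.108  0.05 ]
```

Emit:
{"method": "arm_command", "body": {"commands": [[100,[0.03,-0.02,0.002],[0,0,0.03]],[100,[0.06,-0.043,0.004],[0,0,0.07]],[100,[0.09,-0.065,0.006],[0,0,0.11]],[100,[0.12,-0.087,0.008],[0,0,0.14]],[100,[0.15,-0.108,0.01],[0,0,0.17]],[100,[0.18,-0.13,0.012],[0,0,0.2]],[100,[0.21,-0.151,0.012],[0,0,0.225]],[100,[0.235,-0.17,0.012],[0,0,0.225]],[100,[0.244,-0.176,0.012],[0,0,0.225]],[100,[0.244,-0.176,0.012],[0,0,0.225]]]}}

```text
time: 0.98
ee_pos: [0.3917, -0.3276, 0.2803]
eef_rot: [0.997, 0.075, 0.0, -0.0]
ft_force: [0.1, 0.6, 0.2]
width: 0.0871
```

```bash
cat > snap.py <<'E'
import sys
from h import *
from bench import *
n=sys.argv[1]
s=read_state();c=camera("wrist");c["pose"]=(s["ee_pos"],s["eef_rot"])
pickle.dump(c,open(f"pics/{n}.pkl","wb"));cv2.imwrite(f"pics/{n}.png",c["pixels"][:,:,::-1])
print(s["time"],s["ee_pos"].round(4),s["eef_rot"].round(4),s["width"],s["joint_positions"].round(2))
E
python3 snap.py w1
```

```text
0.9833 [ 0.3917 -0.3276  0.2803] [ 9.972e-01  7.500e-02  3.000e-04 -2.000e-04] 0.0870823224490186 [ 0.85  0.1  -0.26  1.76  0.03  1.28 -0.83]
```

View pics/w1.png

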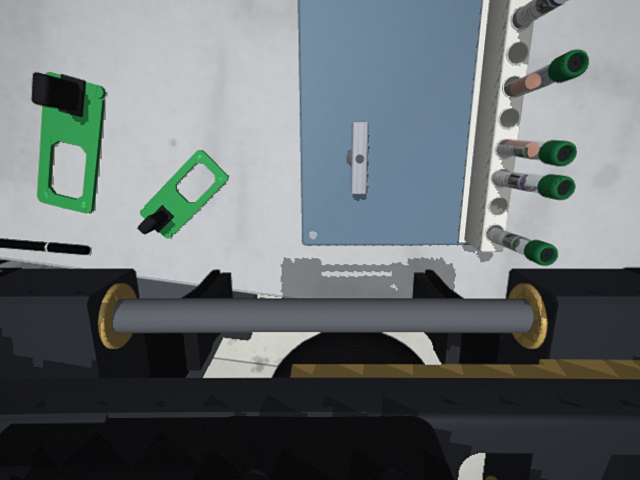

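The wrist view shows the stud head (about 352-368, 122-198), the big green plate (about 38-105, 72-212), the small plate in between, and the rack at the right. I'll enlarge it.

```bash
python3 - <<'E'
from h import *
crop("w1",335,115,50,90,6,"cw1")
crop("w1",25,65,90,155,5,"cw2")
E
```

```text
(no output)
```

View pics/cw1.png

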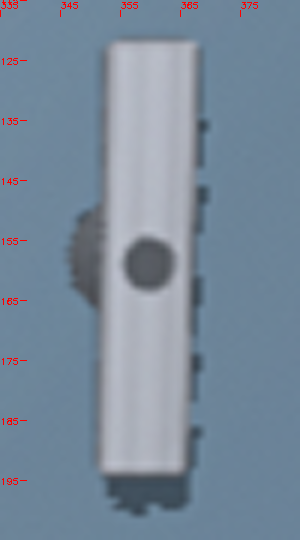

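View pics/cw2.png

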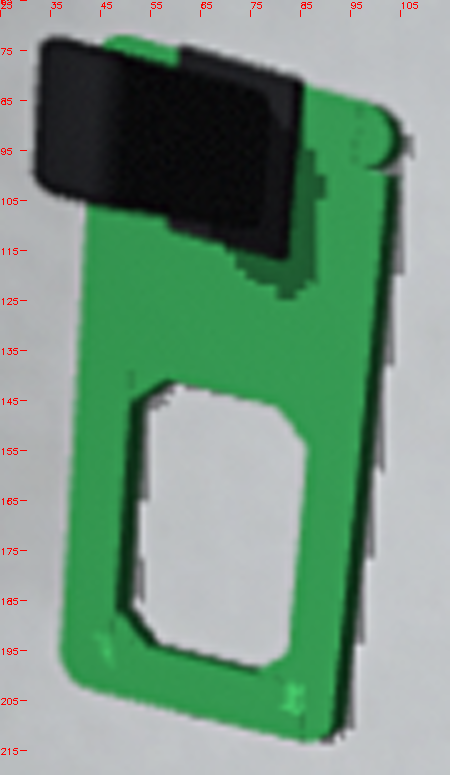

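```bash
python3 - <<'E'
from h import *
t=load("top0");s=load("side0");w=load("w1");wp=w["pose"]
cv=lambda p,x0,y0,k:((p[0]+.5)/k-.5+x0,(p[1]+.5)/k-.5+y0)
T=[cv(p,265,225,7) for p in [(60,515),(254,541),(119,70),(305,93)]]
S=[cv(p,290,230,8) for p in [(228,98),(58,182),(630,315),(447,410)]]
Wp=[cv(p,25,65,5) for p in [(59,683),(323,745),(391,108)]]
P=np.array([[-39,27,5],[-39,-27,5],[88,27,5],[88,-27,5.]])/1000
W=lambda p,L:R.from_euler("z",p[3]).apply(L)+p[:3]
def go(P,T,S,Wp,wi,x0):
  a=lambda p:(proj(t,W(p,P))-T).ravel(); b=lambda p:(proj(s,W(p,P))-S).ravel(); c=lambda p:(proj(w,W(p,P[wi]),wp)-Wp).ravel()
  for nm,f in [("top+wrist",lambda p:np.r_[a(p),c(p)]),("side+wrist",lambda p:np.r_[b(p),c(p)]),("all",lambda p:np.r_[a(p),b(p),c(p)])]:
    r=least_squares(f,x0,loss="soft_l1");print(nm,r.x.round(4),"rms",np.sqrt(np.mean(f(r.x)**2)).round(2))
  f=lambda q:c([q[0],q[1],x0[2],q[2]]); r=least_squares(f,[x0[0],x0[1],x0[3]]);print("wrist only at nominal z",r.x.round(4),np.abs(r.fun).max())
  return
go(P,T,S,Wp,[0,1,3],[.4,-.07,0,-.1])
T2=[cv(p,395,225,8) for p in [(318,95),(374,87),(357,361),(415,353)]]
S2=[cv(p,170,295,8) for p in [(452,282),(402,325),(178,150),(128,192)]]
W2=[cv(p,335,115,6) for p in [(106,42),(197,42),(98,472),(187,470)]]
H=np.array([[32,7,6],[32,-7,6],[-32,7,6],[-32,-7,6.]])/1000
go(H,T2,S2,W2,[0,1,2,3],[.45,-.35,.038,.145])
# stem foot on board? hole centre
print(tri([ray(t,cv((368,221),395,225,8)),ray(w,cv((149,264),335,115,6),wp)]))
E
```

```text
top+wrist [ 0.3962 -0.0678 -0.0014 -0.1021] rms 0.6
side+wrist [ 0.3962 -0.0671 -0.0021 -0.1038] rms 0.65
all [ 0.3962 -0.0676 -0.0018 -0.1014] rms 0.68
wrist only at nominal z [ 0.3965 -0.0685 -0.1064] 0.7993918664034112
top+wrist [ 0.4528 -0.3528  0.0271  0.1514] rms 0.22
side+wrist [ 0.4531 -0.3517  0.0356  0.1544] rms 0.67
all [ 0.4527 -0.3514  0.0351  0.1512] rms 0.66
wrist only at nominal z [ 0.4529 -0.3517  0.1556] 1.2565559654911453
(array([ 0.45286912, -0.35262335,  0.03582149]), [np.float64(0.00041633455373654455), np.float64(0.0004163345537365007)])
```

```bash
python3 - <<'E'
from h import *
from bench import *
s=read_state()
for z in (.17,.080): print(rel(s["ee_pos"],s["eef_rot"],[.4679,-.0754,z],down(-.103)))
E
```

```text
(array([ 0.1141, -0.2402,  0.1102]), array([2.000e-04, 1.000e-04, 2.503e-01]))
(array([ 0.1141, -0.2402,  0.2002]), array([2.000e-04, 1.000e-04, 2.503e-01]))
```

Emit:
{"method": "arm_command", "body": {"commands": [[100,[0.014,-0.03,0.01],[0,0,0.04]],[100,[0.028,-0.06,0.02],[0,0,0.08]],[100,[0.043,-0.09,0.033],[0,0,0.12]],[100,[0.057,-0.12,0.048],[0,0,0.16]],[100,[0.072,-0.15,0.062],[0,0,0.2]],[100,[0.086,-0.18,0.077],[0,0,0.23]],[100,[0.1,-0.21,0.092],[0,0,0.25]],[100,[0.11,-0.232,0.105],[0,0,0.25]],[100,[0.114,-0.24,0.11],[0,0,0.25]],[100,[0.114,-0.24,0.11],[0,0,0.25]]]}}

```text
time: 1.87
ee_pos: [0.4678, -0.076, 0.169]
eef_rot: [0.999, -0.052, -0.001, -0.0]
ft_force: [0.2, -1.3, 0.4]
width: 0.0874
```

```bash
python3 snap.py w2;  python3 - <<'E'
from h import *
from bench import *
s=read_state()
print(rel(s["ee_pos"],s["eef_rot"],[.4679,-.0754,.08],down(-.103)))
w=load("w2")
G=np.array([[x,y,z] for x in(.059,.085) for y in(-.007,.007) for z in (.047,)]);P=R.from_euler("z",-.103).apply(G)+[.3963,-.068,0]
im=w["pixels"][:,:,::-1].copy()
for q in proj(w,P,w["pose"]): cv2.circle(im,(int(round(q[0])),int(round(q[1]))),2,(0,0,255),-1)
cv2.imwrite("pics/w2o.png",im)
E
```

```text
1.8667 [ 0.4678 -0.076   0.169 ] [ 9.987e-01 -5.180e-02 -1.000e-03 -3.000e-04] 0.08741030674376092 [ 0.53  0.15 -0.49  1.97  0.08  1.04 -1.67]
(array([ 0.    , -0.0023,  0.0899]), array([ 0.0002,  0.0012, -0.0024]))
```

View pics/w2o.png

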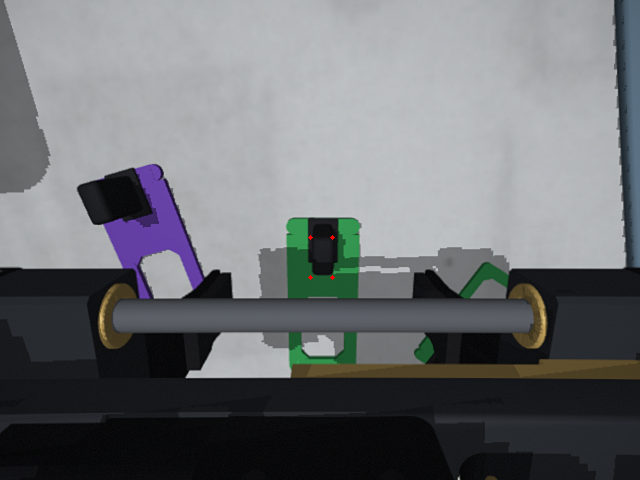

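```bash
python3 - <<'E'
from h import *
crop("w2",275,205,100,100,6,"cw3")
E
```

```text
(no output)
```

View pics/cw3.png

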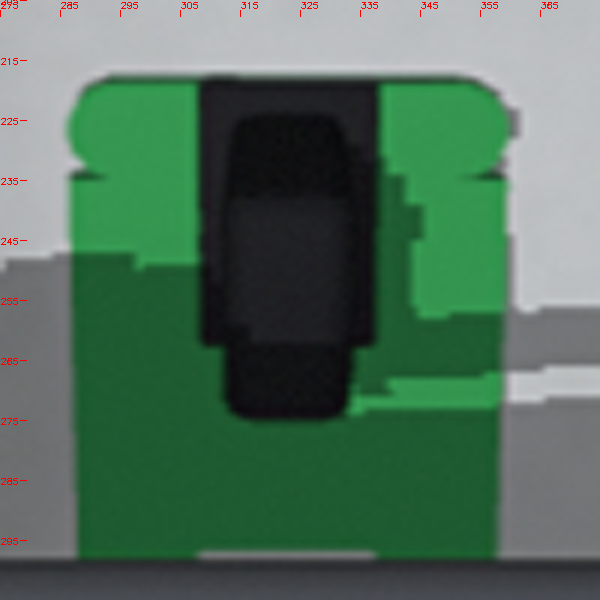

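The grip's top face lies at rows ~237-274, columns 312-333, within 2-3 px of the predicted 237-277 / 310-332, so the position and height agree. I'll descend.

Emit:
{"method": "arm_command", "body": {"commands": [[100,[0,-0.001,0.02],[0,0,0]],[100,[0,-0.001,0.04],[0,0,0]],[100,[0,-0.001,0.06],[0,0,0]],[100,[0,-0.001,0.077],[0,0,0]],[100,[0,-0.001,0.087],[0,0,0]],[100,[0,-0.001,0.088],[0,0,0]],[40,[0,-0.001,0.088],[0,0,0]],[0,[0,-0.001,0.088],[0,0,0]],[0,[0,-0.001,0.088],[0,0,0]],[0,[0,-0.001,0.088],[0,0,0]]], "squeeze": 50}}

```text
time: 2.75
ee_pos: [0.4686, -0.0758, 0.0832]
eef_rot: [0.999, -0.053, 0.001, 0.0]
ft_force: [0.1, -0.2, -0.8]
width: 0.068
```

Emit:
{"method": "arm_command", "body": {"commands": [[0,[0,0,0],[0,0,0]],[0,[0,0,0],[0,0,0]],[0,[0,0,0],[0,0,0]],[0,[0,0,-0.01],[0,0,0]],[0,[0,0,-0.025],[0,0,0]],[0,[0,0,-0.045],[0,0,0]],[0,[0,0,-0.065],[0,0,0]],[0,[0,0,-0.08],[0,0,0]],[0,[0,0,-0.09],[0,0,0]],[0,[0,0,-0.09],[0,0,0]]]}}

```text
time: 3.58
ee_pos: [0.4692, -0.0756, 0.1747]
eef_rot: [0.999, -0.053, 0.002, 0.0]
ft_force: [-0.2, -0.4, -0.2]
width: 0.0039
```

```bash
python3 snap.py w3;  python3 - <<'E'
from h import *
from bench import *
s=read_state()
c=camera("side");cv2.imwrite("pics/side1.png",c["pixels"][:,:,::-1]);pickle.dump(c,open("pics/side1.pkl","wb"))
crop("side1",240,170,210,140,3,"cs3")
E
```

```text
3.5833 [ 0.4692 -0.0756  0.1747] [ 9.986e-01 -5.260e-02  1.800e-03  4.000e-04] 0.0039056403400245803 [ 0.53  0.14 -0.49  1.97  0.08  1.05 -1.68]
```

View pics/w3.png

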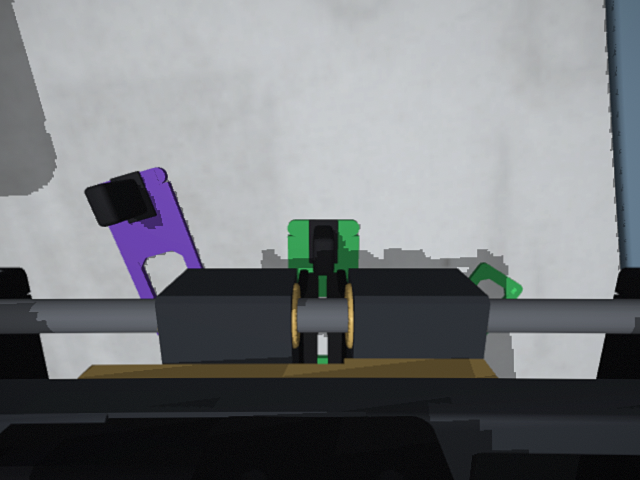

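View pics/cs3.png

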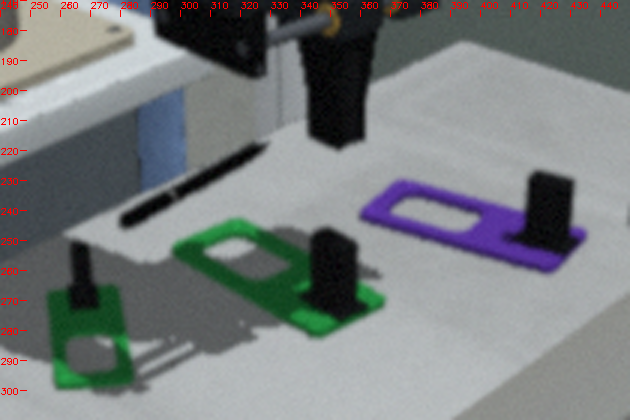

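The fingers were still closing (68 mm open) when the lift began. The plate is still lying where it was, and the purple one is untouched. I'll reopen, go down again, and wait for the fingers to close.

Emit:
{"method": "arm_command", "body": {"commands": [[70,[0,0,0],[0,0,0]],[70,[0,0,0],[0,0,0]],[70,[0,0,0.005],[0,0,0]],[70,[0,0,0.015],[0,0,0]],[70,[0,0,0.025],[0,0,0]],[70,[0,0,0.04],[0,0,0]],[70,[0,0,0.06],[0,0,0]],[70,[0,0,0.078],[0,0,0]],[70,[0,0,0.09],[0,0,0]],[70,[0,0,0.09],[0,0,0]]]}}

```text
time: 4.52
ee_pos: [0.4662, -0.0752, 0.0791]
eef_rot: [0.999, -0.052, -0.003, -0.001]
ft_force: [-0.1, -0.3, 0.3]
width: 0.0572
```

Emit:
{"method": "arm_command", "body": {"commands": [[0,[0,0,0],[0,0,0]],[0,[0,0,0],[0,0,0]],[0,[0,0,0],[0,0,0]],[0,[0,0,0],[0,0,0]],[0,[0,0,0],[0,0,0]],[0,[0,0,0],[0,0,0]],[0,[0,0,0],[0,0,0]],[0,[0,0,0],[0,0,0]],[0,[0,0,0],[0,0,0]],[0,[0,0,0],[0,0,0]]], "squeeze": 50}}

```text
time: 5.35
ee_pos: [0.4681, -0.0756, 0.0824]
eef_rot: [0.999, -0.053, 0.0, 0.0]
ft_force: [-0.9, -1.0, 2.9]
width: 0.0132
```

```bash
python3 - <<'E'
from bench import *
s=read_state();print(s["time"],s["ee_pos"],s["eef_rot"],s["width"],s["ft_force"])
E
```

```text
5.35 [ 0.46813628 -0.07561502  0.08235745] [ 9.98615458e-01 -5.26037380e-02  8.14128893e-05  8.73777511e-05] 0.01324418278233413 [-0.87057761 -0.9615349   2.89520599]
```

Gripped at 13.2 mm, so I'll lift.

Emit:
{"method": "arm_command", "body": {"commands": [[0,[0,0,-0.005],[0,0,0]],[0,[0,0,-0.015],[0,0,0]],[0,[0,0,-0.03],[0,0,0]],[0,[0,0,-0.045],[0,0,0]],[0,[0,0,-0.06],[0,0,0]],[0,[0,0,-0.075],[0,0,0]],[0,[0,0,-0.09],[0,0,0]],[0,[0,0,-0.1],[0,0,0]],[0,[0,0,-0.1],[0,0,0]],[0,[0,0,-0.1],[0,0,0]]]}}

```text
time: 6.18
ee_pos: [0.4682, -0.0756, 0.1826]
eef_rot: [0.999, -0.053, 0.0, 0.0]
ft_force: [-0.5, -0.5, -2.1]
width: 0.0137
```

```bash
python3 snap.py w4;  python3 - <<'E'
from h import *
from bench import *
c=camera("side");cv2.imwrite("pics/side2.png",c["pixels"][:,:,::-1]);pickle.dump(c,open("pics/side2.pkl","wb"))
s=read_state()
crop("side2",240,130,210,180,3,"cs4")
# target: stud frame
S=np.array([.4528,-.352,.038]);ys=.153
def tcp(cx,cz,th,cy=.003):
    # plate eye centre underside at (cx,cy) stud frame, cz abs height; tcp in plate frame (.072,0,.0824)
    Rp=R.from_euler("z",ys)*R.from_euler("y",-th)
    o=np.r_[S[:2],0]+R.from_euler("z",ys).apply([cx,cy,0])+[0,0,cz]
    return o+Rp.apply([.072,0,.0824])
print(s["width"])
th=np.radians(28)
p=tcp(-.014,.09,th);print("abs",p);print(rel(s["ee_pos"],s["eef_rot"],p,down(ys,th)))
E
```

```text
6.1833 [ 0.4682 -0.0756  0.1826] [ 9.986e-01 -5.260e-02  5.000e-04  2.000e-04] 0.013693604233562069 [ 0.54  0.13 -0.5   1.96  0.07  1.07 -1.67]
0.01349422126324409
abs [ 0.46310337 -0.34737571  0.19655683]
(array([ 0.0241,  0.2708, -0.0151]), array([ 0.0629,  0.4871, -0.2531]))
```

View pics/cs4.png

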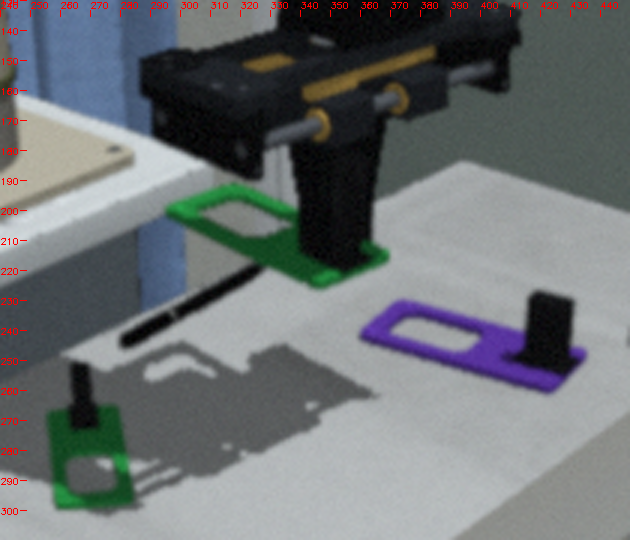

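```bash
python3 - <<'E'
from h import *
c=load("side2");w=load("w4");p,q=w["pose"]
P=np.array([[-39,27,5],[-39,-27,5],[88,27,5],[88,-27,5.]])/1000
Rt=R.from_quat(q)
M=R.from_matrix(np.diag([1.,-1,-1]))
print(Rt.as_matrix().round(3))
X=(Rt*M).apply(P-[.072,0,.0824])+p
print(proj(c,X).round(1))
crop("side2",285,180,100,60,8,"cs5")
im=cv2.imread("pics/cs5.png")
for d,col in [(0,(0,0,255)),(.06,(255,0,0))]:
  X=(Rt*M*R.from_euler("y",d)).apply(P-[.072,0,.0824])+p
  for u,v in proj(c,X): cv2.circle(im,(int((u-285+.5)*8),int((v-180+.5)*8)),3,col,-1)
cv2.imwrite("pics/cs5.png",im)
E
```

```text
[[ 0.994 -0.105  0.001]
 [-0.105 -0.994 -0.001]
 [ 0.001  0.    -1.   ]]
[[317.4 189.5]
 [292.5 198.3]
 [370.6 213.1]
 [345.1 223.6]]
```

View pics/cs5.png

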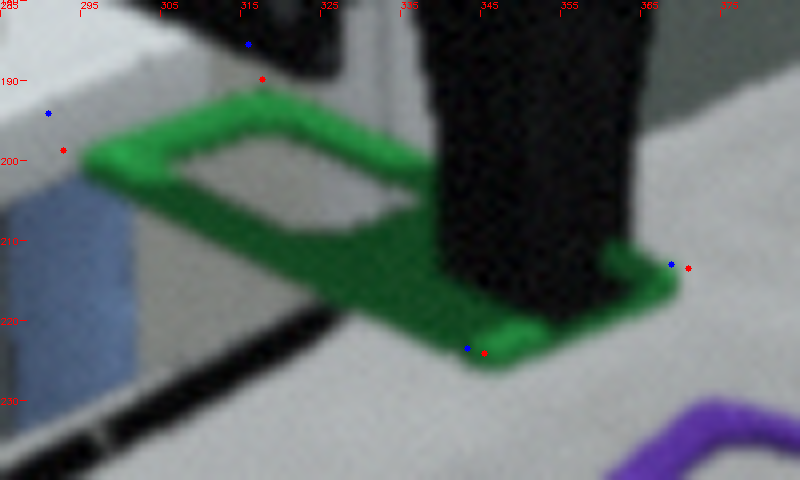

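The plate is held level within about 1°. I'll carry and tilt it to above the stud.

Emit:
{"method": "arm_command", "body": {"commands": [[0,[0.001,0.015,-0.005],[0,0,0]],[0,[0.004,0.045,-0.01],[0.005,0.04,-0.02]],[0,[0.007,0.08,-0.013],[0.013,0.1,-0.05]],[0,[0.01,0.115,-0.015],[0.021,0.16,-0.085]],[0,[0.013,0.15,-0.015],[0.029,0.22,-0.12]],[0,[0.016,0.185,-0.015],[0.037,0.29,-0.15]],[0,[0.019,0.215,-0.015],[0.045,0.36,-0.185]],[0,[0.022,0.245,-0.015],[0.053,0.42,-0.22]],[0,[0.024,0.265,-0.015],[0.06,0.47,-0.245]],[0,[0.024,0.271,-0.015],[0.063,0.487,-0.253]]]}}

```text
time: 7.12
ee_pos: [0.4611, -0.3518, 0.1956]
eef_rot: [0.967, 0.072, 0.242, -0.018]
ft_force: [-1.2, 0.6, -2.6]
width: 0.0138
```

```bash
cat >> h.py <<'E'
S=np.array([.4528,-.352,.038]);ys=.153
def tcp(cx,cz,th,cy=.003,dy=0):
    Rp=R.from_euler("z",ys)*R.from_euler("y",-th)
    o=np.r_[S[:2],0]+R.from_euler("z",ys).apply([cx,cy,0])+[0,0,cz]
    return o+Rp.apply([.072,0,.0824])
def eye(p,q):
    Rp=R.from_quat(q)*R.from_matrix(np.diag([1.,-1,-1]))
    o=p-Rp.apply([.072,0,.0824]); a=R.from_euler("z",-ys).apply(o-np.r_[S[:2],0])
    return a.round(4),(R.from_euler("z",-ys)*Rp).as_euler("zyx",degrees=True).round(2)
E
python3 snap.py w5;  python3 - <<'E'
from h import *
from bench import *
for n in["side","top"]:
  c=camera(n);pickle.dump(c,open(f"pics/{n}3.pkl","wb"))
s=read_state()
print(s["joint_positions"].round(2),s["width"],eye(s["ee_pos"],s["eef_rot"]))
crop("side3",120,210,190,160,4,"cs6");crop("top3",370,150,180,150,4,"ct6")
E
```

```text
7.1167 [ 0.4611 -0.3518  0.1956] [ 0.9674  0.0718  0.2424 -0.0179] 0.01382628702296064 [ 1.03  0.19 -0.3   1.93 -0.47  0.76 -0.38]
[ 1.02  0.19 -0.3   1.94 -0.47  0.77 -0.39] 0.013496884324492251 (array([-0.0146,  0.0032,  0.0893]), array([ -0.11, -27.95,   0.08]))
```

View pics/cs6.png

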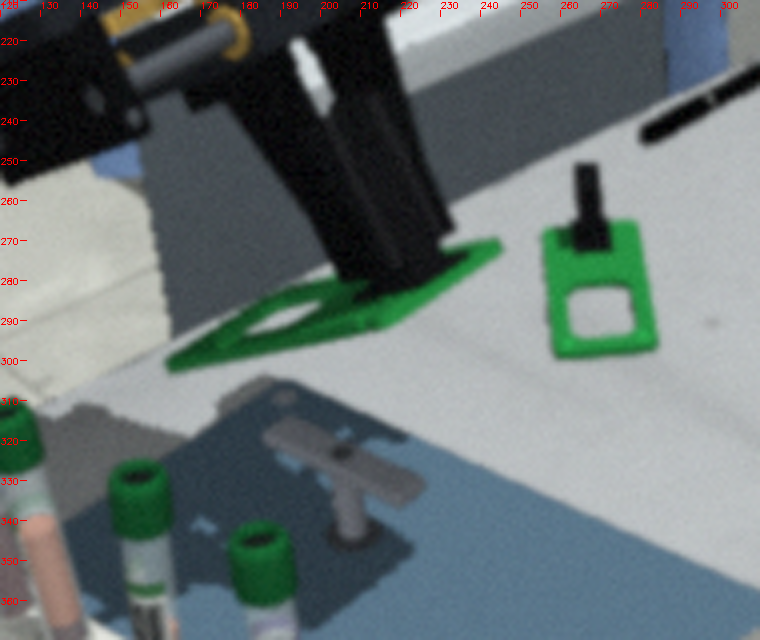

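View pics/ct6.png

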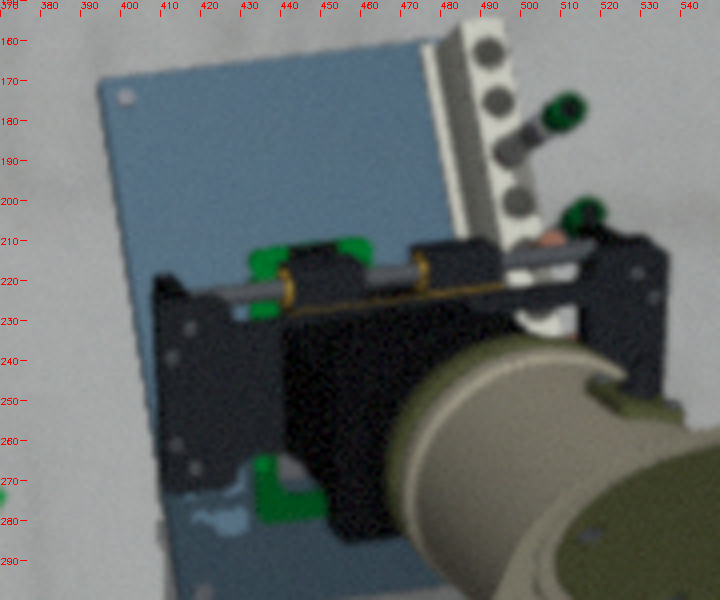

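View pics/w5.png

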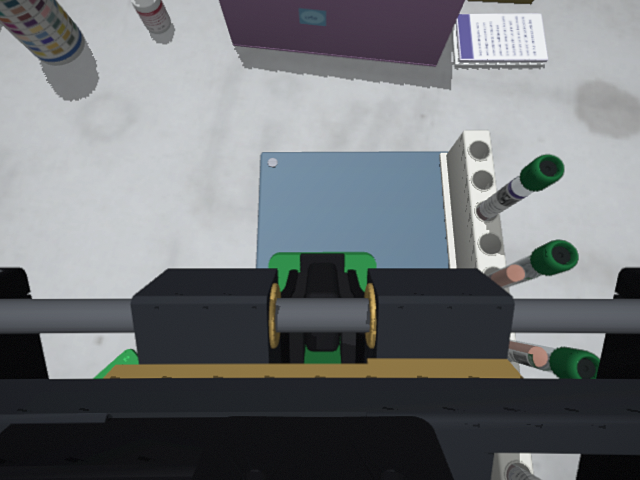

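```bash
python3 - <<'E'
from h import *
from bench import *
s=read_state();th=np.radians(28)
for cx,cz in [(-.014,.06),(-.014,.037)]: print(rel(s["ee_pos"],s["eef_rot"],tcp(cx,cz,th),down(ys,th)))
E
```

```text
(array([-0.0133, -0.    ,  0.0261]), array([-0.0012,  0.001 , -0.0025]))
(array([-0.0241,  0.    ,  0.0464]), array([-0.0012,  0.001 , -0.0025]))
```

Emit:
{"method": "arm_command", "body": {"commands": [[0,[-0.002,0,0.004],[0,0,0]],[0,[-0.005,0,0.01],[0,0,0]],[0,[-0.008,0,0.016],[0,0,0]],[0,[-0.012,0,0.023],[0,0,0]],[0,[-0.016,0,0.03],[0,0,0]],[0,[-0.019,0,0.036],[0,0,0]],[0,[-0.022,0,0.042],[0,0,0]],[0,[-0.024,0,0.046],[0,0,0]],[0,[-0.024,0,0.046],[0,0,0]],[0,[-0.024,0,0.046],[0,0,0]]]}}

```text
time: 8.1
ee_pos: [0.4639, -0.3475, 0.1452]
eef_rot: [0.967, 0.074, 0.242, -0.019]
ft_force: [0.4, 0.1, -2.0]
width: 0.0136
```

```bash
python3 - <<'E'
from h import *
from bench import *
s=read_state()
print(s["ft_force"].round(1),s["width"],eye(s["ee_pos"],s["eef_rot"]))
c=camera("side");pickle.dump(c,open(f"pics/side4.pkl","wb"))
crop("side4",140,250,140,110,5,"cs7")
im=cv2.imread("pics/cs7.png")
P=np.array([[-39,27,5],[-39,-27,5],[88,27,5],[88,-27,5.],[-27,11,5],[-27,-11,5],[21,-17,5],[27,11,5]])/1000
X=(R.from_quat(s["eef_rot"])*R.from_matrix(np.diag([1.,-1,-1]))).apply(P-[.072,0,.0824])+s["ee_pos"]
for u,v in proj(c,X): cv2.circle(im,(int((u-140+.5)*5),int((v-250+.5)*5)),2,(0,0,255),-1)
cv2.imwrite("pics/cs7.png",im)
th=np.radians(28)
print(rel(s["ee_pos"],s["eef_rot"],tcp(.0145,.037,th),down(ys,th)))
E
```

```text
[ 0.4  0.1 -2. ] 0.013597508391091098 (array([-0.0131,  0.0028,  0.0386]), array([-1.000e-02, -2.805e+01,  0.000e+00]))
(array([ 0.0237, -0.0003,  0.0145]), array([-0.    , -0.0009, -0.0002]))
```

View pics/cs7.png

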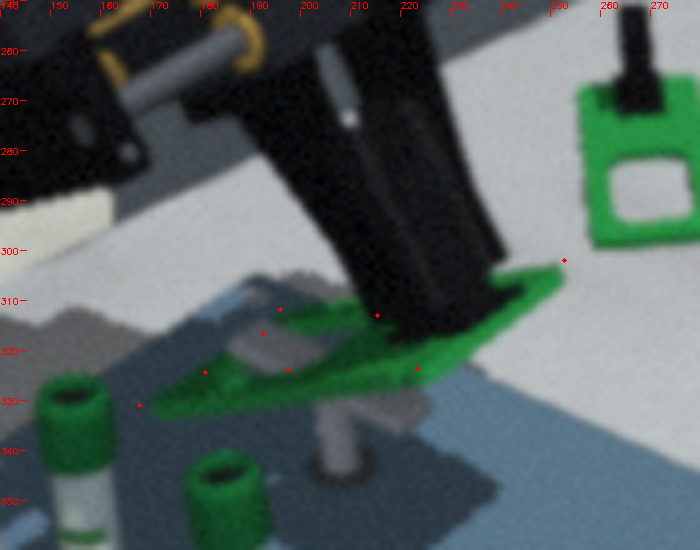

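The near end of the stud's head now pokes up through the eye. The free-end bar lies outside and below it, and the far head end shows beneath the plate. I'll slide the bar under the head.

Emit:
{"method": "arm_command", "body": {"commands": [[0,[0.002,0,0.001],[0,0,0]],[0,[0.005,0,0.003],[0,0,0]],[0,[0.009,0,0.005],[0,0,0]],[0,[0.013,0,0.007],[0,0,0]],[0,[0.016,0,0.009],[0,0,0]],[0,[0.019,0,0.011],[0,0,0]],[0,[0.022,0,0.013],[0,0,0]],[0,[0.024,0,0.014],[0,0,0]],[0,[0.024,0,0.014],[0,0,0]],[0,[0.024,0,0.014],[0,0,0]]]}}

```text
time: 8.98
ee_pos: [0.4914, -0.3432, 0.1442]
eef_rot: [0.967, 0.074, 0.242, -0.018]
ft_force: [0.6, -0.4, -1.7]
width: 0.0137
```

```bash
cat > chk.py <<'E'
import sys
from h import *
from bench import *
n=sys.argv[1]
s=read_state()
print(s["time"],s["ft_force"].round(1),s["width"],eye(s["ee_pos"],s["eef_rot"]))
c=camera("side");pickle.dump(c,open(f"pics/{n}.pkl","wb"))
crop(n,140,250,140,110,5,"c"+n)
for a in sys.argv[2:]:
    cx,cz,d=map(float,a.split(",")); th=np.radians(d)
    print(a,rel(s["ee_pos"],s["eef_rot"],tcp(cx/1e3,cz/1e3,th),down(ys,th)))
E
python3 chk.py side5 14.5,30,23 14.5,27,18 14.5,22,12 14.5,17,6 14.5,12,0
```

```text
8.9833 [ 0.6 -0.4 -1.7] 0.013688524621174472 (array([0.0148, 0.0028, 0.0377]), array([ 1.000e-02, -2.805e+01, -1.000e-02]))
14.5,30,23 (array([ 0.0032, -0.0002,  0.0133]), array([ 0.0001, -0.0882,  0.0002]))
14.5,27,18 (array([ 0.008 , -0.0002,  0.0231]), array([ 1.000e-04, -1.755e-01,  2.000e-04]))
14.5,22,12 (array([ 0.0124, -0.0002,  0.0368]), array([ 1.000e-04, -2.802e-01,  2.000e-04]))
14.5,17,6 (array([ 0.0157, -0.0002,  0.0512]), array([ 1.000e-04, -3.849e-01,  2.000e-04]))
14.5,12,0 (array([ 0.018 , -0.0002,  0.0661]), array([ 1.000e-04, -4.896e-01,  2.000e-04]))
```

View pics/cside5.png

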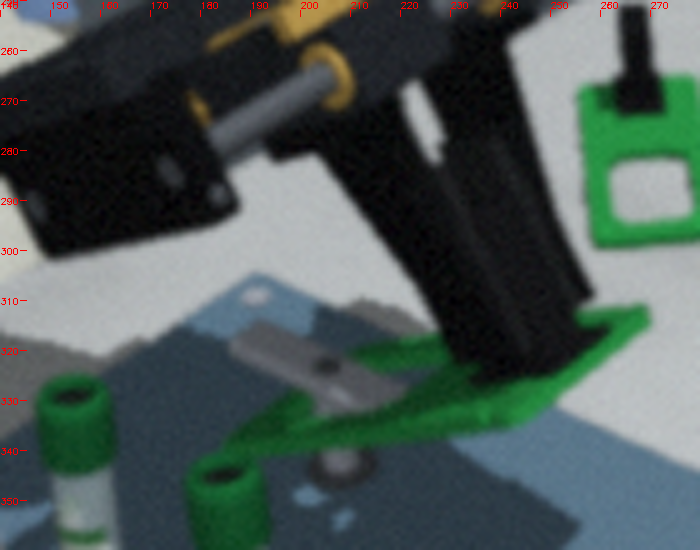

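The whole head is now above the eye, with the bar beneath it. I'll level the plate.

Emit:
{"method": "arm_command", "body": {"commands": [[0,[0.002,0,0.007],[0,-0.044,0]],[0,[0.003,0,0.013],[0,-0.088,0]],[0,[0.006,0,0.018],[0,-0.13,0]],[0,[0.008,0,0.023],[0,-0.175,0]],[0,[0.01,0,0.03],[0,-0.23,0]],[0,[0.0125,0,0.037],[0,-0.28,0]],[0,[0.014,0,0.044],[0,-0.333,0]],[0,[0.0157,0,0.051],[0,-0.385,0]],[0,[0.017,0,0.058],[0,-0.44,0]],[0,[0.018,0,0.064],[0,-0.49,0]]]}}

```text
time: 9.87
ee_pos: [0.5372, -0.3363, 0.0961]
eef_rot: [0.997, 0.076, -0.001, 0.0]
ft_force: [0.9, 0.2, -2.6]
width: 0.0137
```

```bash
python3 chk.py side6 0,13,0 0,10.5,0
```

```text
9.8667 [ 0.9  0.2 -2.6] 0.013716320051377736 (array([0.0136, 0.0027, 0.0139]), array([-0.01,  0.15, -0.04]))
0,13,0 (array([-0.0138, -0.0003,  0.0008]), array([ 0.0007,  0.0027, -0.0002]))
0,10.5,0 (array([-0.0138, -0.0003,  0.0033]), array([ 0.0007,  0.0027, -0.0002]))
```

View pics/cside6.png

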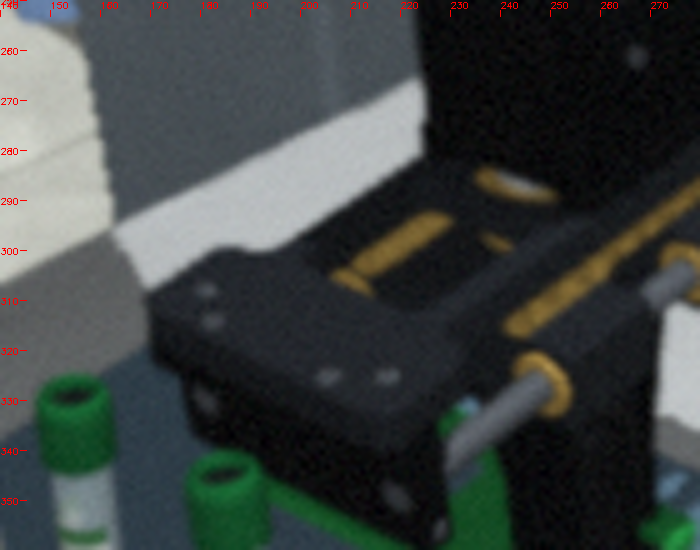

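No contact forces so far. I'll slide back 14 mm to centre the eye, then lower the plate onto the board.

Emit:
{"method": "arm_command", "body": {"commands": [[0,[-0.002,0,0],[0,0,0]],[0,[-0.005,0,0],[0,0,0]],[0,[-0.009,0,0],[0,0,0]],[0,[-0.012,0,0],[0,0,0]],[0,[-0.014,0,0],[0,0,0]],[0,[-0.014,0,0.001],[0,0,0]],[0,[-0.014,0,0.002],[0,0,0]],[0,[-0.014,0,0.003],[0,0,0]],[0,[-0.014,0,0.003],[0,0,0]],[0,[-0.014,0,0.003],[0,0,0]]]}}

```text
time: 10.75
ee_pos: [0.5231, -0.3383, 0.0932]
eef_rot: [0.997, 0.077, -0.0, 0.0]
ft_force: [0.4, 0.1, -1.5]
width: 0.0133
```

```bash
python3 chk.py side7 0,10,0 ; python3 snap.py w7
```

```text
10.75 [ 0.4  0.1 -1.5] 0.013309697402924512 (array([-0.0004,  0.0028,  0.0108]), array([ 0.01,  0.01, -0.01]))
0,10,0 (array([ 0.0004, -0.0001,  0.0008]), array([0.0001, 0.0003, 0.0002]))
10.8 [ 0.5232 -0.3383  0.0932] [ 9.971e-01  7.650e-02 -1.000e-04  1.000e-04] 0.013572152651097699 [ 0.58  0.51 -0.11  1.66  0.06  0.98 -0.96]
```

View pics/w7.png

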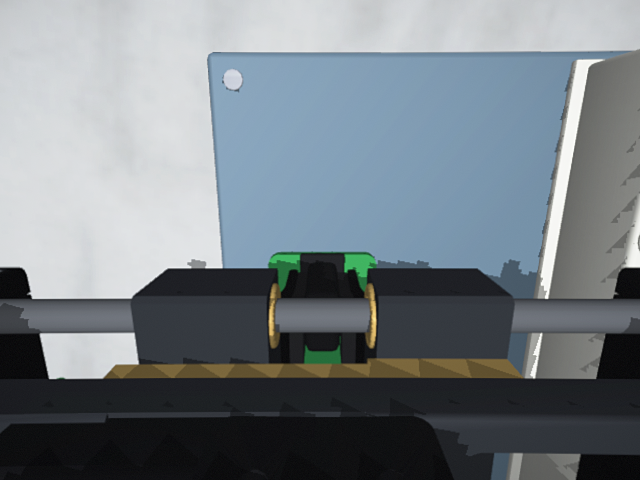

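Emit:
{"method": "arm_command", "body": {"commands": [[0,[0,0,0.0005],[0,0,0]],[0,[0,0,0.001],[0,0,0]],[0,[0,0,0.001],[0,0,0]],[0,[0,0,0.001],[0,0,0]],[60,[0,0,0.001],[0,0,0]],[60,[0,0,0.001],[0,0,0]],[60,[0,0,0.001],[0,0,0]],[60,[0,0,0.001],[0,0,0]],[60,[0,0,0.001],[0,0,0]],[60,[0,0,0.001],[0,0,0]]]}}

```text
time: 11.68
ee_pos: [0.5231, -0.3384, 0.0924]
eef_rot: [0.997, 0.076, -0.0, 0.0]
ft_force: [0.6, -0.2, -0.1]
width: 0.0457
```

Emit:
{"method": "arm_command", "body": {"commands": [[60,[0,0,0],[0,0,0]],[60,[0,0,0],[0,0,0]],[60,[0,0,0],[0,0,0]],[60,[0,0,0],[0,0,0]],[60,[0,0,-0.003],[0,0,0]],[60,[0,0,-0.01],[0,0,0]],[60,[0,0,-0.02],[0,0,0]],[60,[0,0,-0.035],[0,0,0]],[60,[0,0,-0.05],[0,0,0]],[60,[0,0,-0.065],[0,0,0]]]}}

```text
time: 12.52
ee_pos: [0.5232, -0.3385, 0.1592]
eef_rot: [0.997, 0.076, 0.0, 0.0]
ft_force: [-0.3, 0.2, 0.0]
width: 0.0522
```

Emit:
{"method": "arm_command", "body": {"commands": [[60,[0,-0.0,-0.02],[0,0,0]],[60,[0,0,-0.04],[0,0,0]],[60,[-0.01,-0.01,-0.06],[0,0,0]],[60,[-0.03,-0.03,-0.08],[0,0,0]],[60,[-0.05,-0.06,-0.1],[0,0,0]],[60,[-0.07,-0.09,-0.11],[0,0,0]],[60,[-0.09,-0.12,-0.12],[0,0,0]],[60,[-0.1,-0.14,-0.12],[0,0,0]],[60,[-0.1,-0.14,-0.12],[0,0,0]],[60,[-0.1,-0.14,-0.12],[0,0,0]]]}}

```text
time: 13.35
ee_pos: [0.4028, -0.2148, 0.2789]
eef_rot: [0.997, 0.077, 0.001, 0.001]
ft_force: [-0.2, -0.6, 1.1]
width: 0.0525
```

```bash
python3 snap.py w8; python3 - <<'E'
from h import *
from bench import *
for n in["side","top"]:
  c=camera(n);pickle.dump(c,open(f"pics/{n}8.pkl","wb"))
crop("side8",140,260,160,110,5,"cs8");crop("top8",190,180,310,130,2,"ct8")
E
```

```text
13.35 [ 0.4028 -0.2148  0.2789] [0.997  0.0769 0.001  0.0011] 0.052462889111957754 [ 0.56 -0.02 -0.17  1.9  -0.    1.27 -1.02]
```

View pics/w8.png

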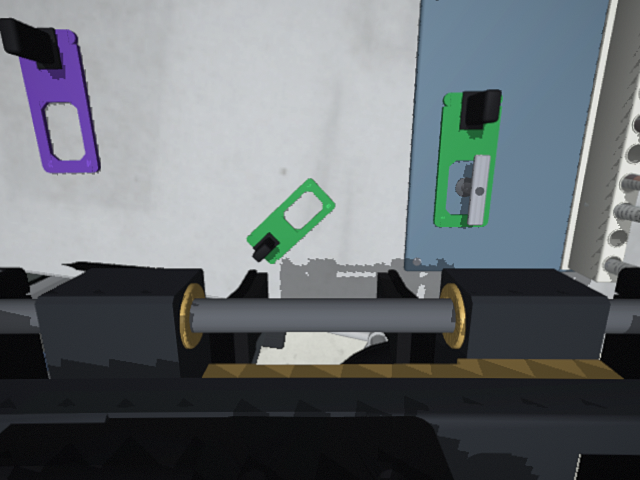

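View pics/cs8.png

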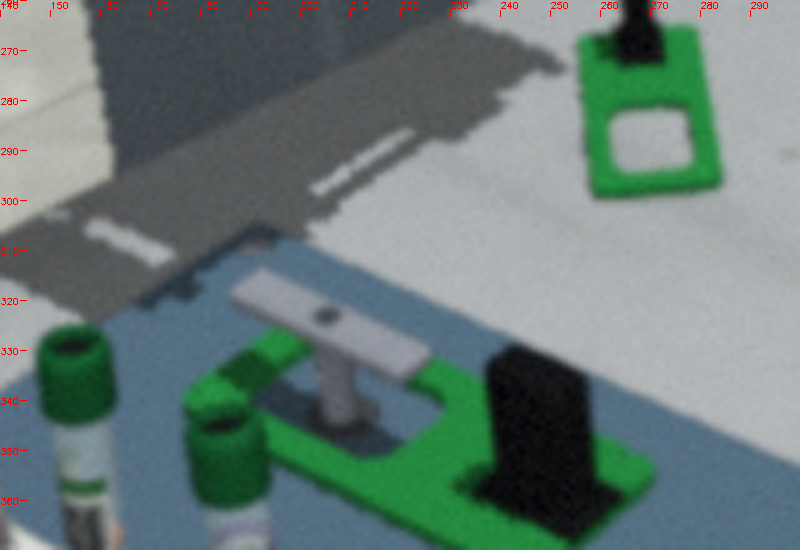

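View pics/ct8.png

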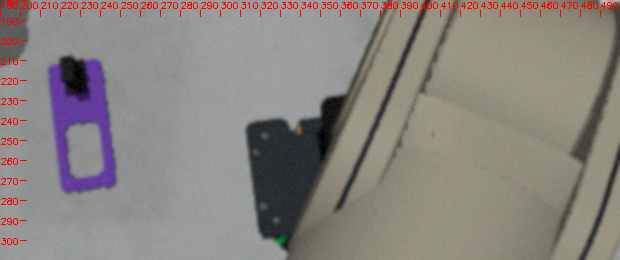

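The plate is flat on the board with the stem inside the eye under the head, and the gripper is clear. A quick numeric check, then I'll hand in.

```bash
python3 - <<'E'
from h import *
from bench import *
w=load("w8");C=[onz(w,u,.015,w["pose"]) for u in [(433,226),(490,228),(445,92),(502,90)]]
ax=(C[2]+C[3]-C[0]-C[1])/2;L=np.linalg.norm(ax);near=(C[0]+C[1])/2;e=near+ax/L*.039
print("len",L,"eye in stud",R.from_euler("z",-ys).apply(e-S).round(4))
s=read_state();print(s["joint_vel"].round(3),s["time"]);
print(close_job())
E
```

```text
len 0.12831801648531213 eye in stud [-0.0013  0.0019 -0.023 ]
[ 0.001  0.014  0.     0.001 -0.002 -0.001 -0.001] 13.5
the job is handed in; nothing more can be done
None
```

The green plate is locked on the stud, and I handed the job in at about 13.5 s. I lifted it by its grip, tilted it 28°, slid its free-end bar under the head, levelled it, centred the eye, lowered it and let go.

**Last checks:**
- **Position:** the final wrist picture puts the eye centre about 1 mm along and 2 mm across from the stud axis. The limits are 25 mm and 16 mm. The plate measured 128 mm long there, against the stated 127 mm.
- **Flat on the board:** the side and wrist pictures show it lying flat with the stem inside the eye under the head. I did not measure its final height or tilt separately. The gripper read 10 mm above the desk and level at release, which is the board's surface.
- **Clear of everything:** the gripper stood well above and away from the plate, with no contact force to speak of.
- **Purple plate:** it was never touched, and it looks in the same place in the first and last top pictures.

**What failed or disagreed:**
- The first grasp missed because I lifted before the fingers had closed. The plate did not move, and the second try held.
- Measured heights came out up to about 3 mm below the text's values when the side camera was included. The top and wrist pictures alone put the stud head's underside at 27 mm instead of 38 mm. I used the text's heights, and the contacts agreed with them.

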